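# Stir a sample of pins and hold it up on the cam lift

## Robot

A 7-joint arm with a two-finger parallel gripper is mounted at the origin on the work surface. World frame = base frame: x ahead of the robot, y to its left, z up, the work surface at z = 0. Lengths are in m, angles in rad, forces in N, time in s.
With the tool pointing down it reaches from about 0.4 to 0.75 m from the base axis. Payload 19.5 kg.
Tool frame: the origin (TCP) lies at the very end of the fingers, on their centre line; the grasp point (between the pads) lies 19 mm behind it; x points along the fingers, y is the direction in which the jaws open and shut, and the axes are right-handed (so a half turn about x gives the same grasp; the last joint's range is limited). The gripper opens to 85 mm and grips with 20 to 120 N. Pads are 22 mm wide; open, the fingers measure 114 mm over their backs; the gripper's body (76 mm by 85 mm) begins 54 mm behind the grasp point. The pads swing forward as they close: fully open they stand 13 mm farther back than shut.
Start: joints at [1.208, 0.707, -0.028, 1.485, 0.022, 0.951, -0.075], TCP at [0.181, -0.546, 0.231] pointing down, gripper open.
Joint ranges: [-2.71, 2.71], [-0.32, 2.16], [-1.57, 1.52], [0, 2.45], [-1.46, 4.6], [0, 2.02], [-2.83, 2.83]. Speed limits (rad/s): [1.89, 1.89, 2.57, 2.57, 3.01, 3.01, 3.01].

## Interface

Orientations are given as a unit quaternion [w, x, y, z].
In Python, from bench import arm gives the robot as it stands.
- The arm moves only by the tool step_arm, never from a script. Its arguments are lists of equal length, an entry for each row: "linear": the shift along the tool's x, y, z in units of 25 mm (1.0 is 25 mm), a list of three; "yaw": the turn about the tool's x in units of 6 degrees (1.0 is 6 degrees); "claw": the closure, from -1 (fully open) to 1 (shut). A call has 1 to 10 rows; each row shifts and turns the commanded pose from where the row before left it, along the tool's axes as they then stand; what a row does not reach is not made up. A row lasts 1/12 s, in which the tool goes at most 41.7 mm and 7.16 degrees, less where a joint would pass 70% of its speed; a pose out of reach is approached as far as the arm can. A call is refused whole if a number of a shift passes 1 or a number of a turn 1, either way. A call with a gripper value outside its range is refused whole. The fingers move at their own pace and stop on an object; the grip force is fixed at half the most. Time passes only in rows, so rows that do not move let the fingers close. It gives the time, the measured TCP pose, the force and the opening at its end, in the units of the state.
- arm.get_obs(): the state, without advancing time (a new reading comes with each control period).
- arm.get_image(name): name is "scene" or "top" or "wrist"; returns a dict with "image" (400x640x3 uint8, red, green, blue), "intrinsics" (3x3 intrinsics, pixels), "eye" and "orientation" of the camera in the world. Camera axes: x right, y down, z forward; pixel columns grow to the right and rows downward; lengths in m; the calibration is good to about 2 mm. A picture is of the moment at which its call begins. There is no depth.
- arm.job_done(): hands the job in, once; it reports no verdict.
Trained networks look in the newest picture that a camera, given by its name, has taken for a name from the list of things; names that differ only in an ending like _2 or _b are one class to them, and where a whole thing is asked for, a point or a joint stands for the part that bears it (a point fixed in the world has none). Each returns a list of dicts, best first, with "score" (0 to 1); they miss things now and then, are a little off and sometimes report something else, mostly with a low value. They report only what shows in the picture. A call takes as long as a camera call. They do not tell look-alikes from the thing itself.
- arm.search_frame(camera, label): "uv" ([column, row] in pixels, amid what is visible of it).
The state is a dict: "time_s": time; "q": joint angles; "joint_vel": joint speeds; "effort": joint torques, N m; "tcp_pos": TCP position; "ee_rot": TCP orientation; "contact_force": force on the tool from outside, world axes, zero at the start; "wrist_torque": the same for the moment, N m; "grip_width": finger opening in m.
Only numpy, scipy, OpenCV 4.12 (cv2) and the standard library are available. Lean on these libraries where they do the work, as an engineer would, in place of code of your own. Each camera call takes 0.05 s, during which the arm holds its last target. There are 200 camera calls.

## Task

Take the stirring rod from its stand and stir the steel pins in the white dish with it, about three wide full turns, so that they are well mixed, and put the rod back in its stand. Then swing the cam lever up until the dish is at its highest (lever straight upright) and finish while still holding the lever there against its spring. Keep all the pins in the dish, leave the lever down until the rod is back, and leave everything else on the table alone.

Things in the scene. Friction and masses are not known exactly. Their poses are not given: they have to be found in the camera images.
- rod_grip (a point): centre of the stirring rod's wooden grip, a square block 22 x 22 mm and 48 mm tall, sides along the point's x and y, z up along the rod. The grip stands on a steel flange 32 mm across, 6 mm thick, whose underside is 30 mm below this point. Below the flange a steel shaft, 12 mm thick, runs 85 mm down to a tapered tip. Weight about 120 g. At the start it hangs upright in its stand with the flange on the stand's top
- rod_tip (a point): lower end of the rod's shaft, 115 mm below rod_grip along the rod
- stand_mouth (a point): centre of the mouth of the stand's round hole, 18 mm wide and 90 mm deep, in the top (95 mm above the table) of a fixed grey block 60 x 60 mm. It may stand left or right of the fixture. Rod home: flange flat on the stand, so rod_grip is 30 mm above this point
- dish_floor (a point): centre of the inner floor of the white dish, 50 mm inside radius, its wall 4 mm thick with the rim 29 mm above this point. z up; axes parallel to lever_pivot's. The dish is carried by the cam and only moves straight up and down, about 8 mm in all, as the lever turns (floor about 104 mm above the table at rest)
- dish (a joint): lift of the dish above its rest, m: 0 at rest, 0.008 at the cam's highest point
- cam_lever (a joint): turn of the cam lever, rad: 0 at rest (leaning 60 degrees from upright towards the robot), growing as it is swung up and away from the robot; 1.05 is straight upright, the cam's highest lift; beyond that the dish sinks again, to a stop at 1.65. A spring always pulls the lever back to 0: about 3 N to overcome at the grip at rest, 4 N when upright; let go, it falls back
- lever_grip (a point): centre of the lever's grip: a black cylinder, 18 mm thick and 50 mm long, lying level along lever_pivot's y, that sticks out sideways from the lever's end on the side away from the dish and turns freely on its own axis. 110 mm from the pivot. The lever itself is a 10 mm thick steel bar, 35 mm from this point along y towards the dish; fore and aft of the grip is free
- lever_pivot (a point): point of the lever's axis level with the middle of the grip, fixed, 55 mm above the table. The axis (cam shaft) is this point's y, pointing towards the dish; z up; at lever value v: lever_grip = lever_pivot + 110 mm x (-sin(1.05 - v), 0, cos(1.05 - v)) in this point's axes. The dish's centre is 120 mm along y. The aluminium fixture (190 x 130 mm base) is fixed to the table and turned up to 20 degrees either way
- pin0_center (a point): centre of turned steel pin 1 of 6: a cylinder 16 mm across, 14 mm tall, 22 g, standing loose in the dish; the six start in a ring about 24 mm from the dish's centre, which is left free
- pin1_center (a point): centre of turned steel pin 2 of 6: a cylinder 16 mm across, 14 mm tall, 22 g, standing loose in the dish; the six start in a ring about 24 mm from the dish's centre, which is left free
- pin2_center (a point): centre of turned steel pin 3 of 6: a cylinder 16 mm across, 14 mm tall, 22 g, standing loose in the dish; the six start in a ring about 24 mm from the dish's centre, which is left free
- pin3_center (a point): centre of turned steel pin 4 of 6: a cylinder 16 mm across, 14 mm tall, 22 g, standing loose in the dish; the six start in a ring about 24 mm from the dish's centre, which is left free
- pin4_center (a point): centre of turned steel pin 5 of 6: a cylinder 16 mm across, 14 mm tall, 22 g, standing loose in the dish; the six start in a ring about 24 mm from the dish's centre, which is left free
- pin5_center (a point): centre of turned steel pin 6 of 6: a cylinder 16 mm across, 14 mm tall, 22 g, standing loose in the dish; the six start in a ring about 24 mm from the dish's centre, which is left free
- v_block: bystander, to be left alone: the steel V-block, 70 x 60 x 50 mm; origin under its centre
- ring_gauge: bystander, to be left alone: a flat steel ring, 60 mm across and 18 mm high; origin under its centre
- caliper: bystander, to be left alone: a digital caliper lying flat, 200 mm long; origin under its centre
- plug_gauge: bystander, to be left alone: a steel plug gauge standing up, 85 mm high; origin under its centre
Mind the look-alikes: they are no part of the job. What is shaped like the part that bears rod_grip but pink or turquoise is not meant.

How it is judged:
On the way, in this order (a step that is already met when the one before it is completed fails the run):
1. the rod's tip is down in the dish, left of its centre (y over 10 mm), lever down (horizontal distance between rod_tip and dish_floor below 0.048 m and z of rod_tip in the frame of dish_floor below 0.02 m and y of rod_tip in the frame of dish_floor above 0.01 m and value of joint cam_lever below 0.25 rad), for 0.02 s.
2. the tip has gone round to the right of the centre (horizontal distance between rod_tip and dish_floor below 0.048 m and z of rod_tip in the frame of dish_floor below 0.02 m and y of rod_tip in the frame of dish_floor below -0.01 m and value of joint cam_lever below 0.25 rad), for 0.02 s.
3. and round to the left again (all of step 1), for 0.02 s.
4. and to the right again (all of step 2), for 0.02 s.
5. and to the left a third time, and at least four of the six pins are more than 12 mm from where they started (all of step 3 and (distance of each of pin0_center, pin1_center, pin2_center, pin3_center from where it was at the start of the episode above 0.012 m or distance of each of pin0_center, pin1_center, pin2_center, pin4_center from where it was at the start of the episode above 0.012 m or distance of each of pin0_center, pin1_center, pin2_center, pin5_center from where it was at the start of the episode above 0.012 m or distance of each of pin0_center, pin1_center, pin3_center, pin4_center from where it was at the start of the episode above 0.012 m or distance of each of pin0_center, pin1_center, pin3_center, pin5_center from where it was at the start of the episode above 0.012 m or distance of each of pin0_center, pin1_center, pin4_center, pin5_center from where it was at the start of the episode above 0.012 m or distance of each of pin0_center, pin2_center, pin3_center, pin4_center from where it was at the start of the episode above 0.012 m or distance of each of pin0_center, pin2_center, pin3_center, pin5_center from where it was at the start of the episode above 0.012 m or distance of each of pin0_center, pin2_center, pin4_center, pin5_center from where it was at the start of the episode above 0.012 m or distance of each of pin0_center, pin3_center, pin4_center, pin5_center from where it was at the start of the episode above 0.012 m or distance of each of pin1_center, pin2_center, pin3_center, pin4_center from where it was at the start of the episode above 0.012 m or distance of each of pin1_center, pin2_center, pin3_center, pin5_center from where it was at the start of the episode above 0.012 m or distance of each of pin1_center, pin2_center, pin4_center, pin5_center from where it was at the start of the episode above 0.012 m or distance of each of pin1_center, pin3_center, pin4_center, pin5_center from where it was at the start of the episode above 0.012 m or distance of each of pin2_center, pin3_center, pin4_center, pin5_center from where it was at the start of the episode above 0.012 m)), for 0.02 s.
6. the rod is home in its stand, upright and let go, the lever still down (distance between rod_grip and stand_mouth below 0.036 m and angle between rod_grip's own z axis and vertical below 0.12 rad and contact force between the fingers and rod below 0.1 N and value of joint cam_lever below 0.25 rad), for 0.2 s.
At the end, for the whole second after the job is handed in: the lever is at rest within 0.15 rad (9 degrees) of upright, the dish within 0.6 mm of its highest, the robot pressing on or gripping the lever with over 1 N; the rod is home in its stand (within 6 mm of seated, within 0.12 rad of upright) and untouched; all six pins are in the dish (value of joint cam_lever between 0.9 and 1.2 rad and value of joint dish above 0.0074 m and velocity of joint cam_lever between -0.1 and 0.1 rad/s and contact force between any of the fingers, the arm and cam_lever above 1 N and contact force between the fingers and rod below 0.1 N and distance between rod_grip and stand_mouth below 0.036 m and angle between rod_grip's own z axis and vertical below 0.12 rad and horizontal distance between each of pin0_center, pin1_center, pin2_center, pin3_center, pin4_center, pin5_center and dish_floor below 0.05 m and z of pin0_center in the frame of dish_floor between -0.003 and 0.035 m and z of pin1_center in the frame of dish_floor between -0.003 and 0.035 m and z of pin2_center in the frame of dish_floor between -0.003 and 0.035 m and z of pin3_center in the frame of dish_floor between -0.003 and 0.035 m and z of pin4_center in the frame of dish_floor between -0.003 and 0.035 m and z of pin5_center in the frame of dish_floor between -0.003 and 0.035 m); the arm keeps its last pose, push and grip.
It fails at once if a bystander (V-block, ring, caliper or plug gauge) is pushed more than 25 mm (distance of any of v_block, ring_gauge, caliper, plug_gauge from where it was at the start of the episode above 0.025 m).
It also fails if it takes over 72 s, if anything falls off the work surface, if the arm or the gripper's body presses on something with over 40 N, if the wrist force passes 120 N, or if a joint passes its speed limit or range.

## Working session

There is one attempt and no reset: what is moved stays moved. The work goes in short steps, Python scripts to look and compute and a tool call to move; the robot and the scene stay as the last step left them, time stands still between calls to the robot, and variables do not carry over. Pictures are saved under pics/ and viewed, about 8 in all and at most 12, crops included, and the job is handed in when it is done.

Besides the shell and the picture viewer there is one more tool, called by a JSON object that holds its "method" and its "body". step_arm: Moves the arm, as the interface text tells. Its arguments: {"type":"object","properties":{"linear":{"type":"array","items":{"type":"array","items":{"type":"number"}}},"yaw":{"type":"array","items":{"type":"number"}},"claw":{"type":"array","items":{"type":"number"}}},"required":["linear","yaw","claw"]}

```bash
mkdir -p pics
cat > h.py <<'E'
from bench import arm
import numpy as np, cv2
from scipy.spatial.transform import Rotation as R
def rot(q): return R.from_quat([q[1],q[2],q[3],q[0]]).as_matrix()
def ray(im,uv):
    M=rot(im["orientation"]) if np.size(im["orientation"])==4 else np.array(im["orientation"])
    d=M@np.linalg.inv(im["intrinsics"])@[uv[0],uv[1],1]
    return np.array(im["eye"]),d/np.linalg.norm(d)
def atz(im,uv,z):
    e,d=ray(im,uv); return e+d*(z-e[2])/d[2]
def proj(im,p):
    M=rot(im["orientation"]); c=np.array(im["intrinsics"])@(M.T@(np.array(p)-im["eye"])); return c[:2]/c[2]
def tri(rs):
    A=0;b=0
    for e,d in rs:
        P=np.eye(3)-np.outer(d,d);A=A+P;b=b+P@e
    return np.linalg.solve(A,b)
def save(im,n,crop=None,s=1):
    a=im["image"][:,:,::-1]
    if crop: a=a[crop[1]:crop[3],crop[0]:crop[2]]
    cv2.imwrite("pics/"+n,cv2.resize(a,None,fx=s,fy=s,interpolation=cv2.INTER_CUBIC))
E
python3 - <<'E'
from h import *
o=arm.get_obs();print({k:np.round(v,3) for k,v in o.items()})
L="rod_grip rod_tip stand_mouth dish_floor lever_grip lever_pivot v_block ring_gauge caliper plug_gauge pin0_center".split()
for c in("scene","top"):
    im=arm.get_image(c);save(im,c+"0.png")
    print(c,np.round(im["eye"],3),np.round(im["orientation"],3),np.round(im["intrinsics"],0).tolist())
    for l in L:
        print(l,[(np.round(r["uv"]).tolist(),round(r["score"],2)) for r in arm.search_frame(c,l)][:7])
E
```

```text
{'time_s': np.float64(0.0), 'q': array([ 1.208,  0.707, -0.028,  1.485,  0.022,  0.951, -0.075]), 'joint_vel': array([-0.001,  0.002, -0.   , -0.   ,  0.001, -0.001, -0.001]), 'effort': array([-0.0000e+00, -8.8322e+01,  1.2340e+00, -2.3617e+01,  1.7000e-02,
        7.0000e-03, -0.0000e+00]), 'tcp_pos': array([ 0.181, -0.545,  0.231]), 'ee_rot': array([-0.113, -0.698, -0.113,  0.698]), 'contact_force': array([ 1.104, -0.66 , -0.383]), 'wrist_torque': array([0.003, 0.074, 0.041]), 'grip_width': np.float64(0.085)}
scene [ 1.075 -0.343  1.09 ] [-0.242  0.87   0.412 -0.122] [[487.0, 0.0, 319.0], [0.0, 487.0, 195.0], [0.0, 0.0, 1.0]]
rod_grip [([376.0, 127.0], 0.73), ([409.0, 104.0], 0.71), ([422.0, 89.0], 0.62)]
rod_tip [([425.0, 89.0], 0.73), ([409.0, 105.0], 0.72), ([372.0, 127.0], 0.71), ([320.0, 206.0], 0.22)]
stand_mouth [([320.0, 224.0], 0.64), ([404.0, 126.0], 0.63)]
dish_floor [([318.0, 217.0], 0.86)]
lever_grip [([268.0, 218.0], 0.8)]
lever_pivot [([311.0, 235.0], 0.76), ([160.0, 263.0], 0.33)]
v_block [([159.0, 263.0], 0.71), ([314.0, 234.0], 0.62), ([326.0, 132.0], 0.4)]
ring_gauge [([332.0, 131.0], 0.79)]
caliper [([246.0, 274.0], 0.78)]
plug_gauge [([321.0, 290.0], 0.66)]
pin0_center []
top [0.399 0.022 1.398] [ 0.059 -0.698  0.713 -0.043] [[418.0, 0.0, 320.0], [0.0, 418.0, 203.0], [0.0, 0.0, 1.0]]
rod_grip [([190.0, 227.0], 0.69), ([248.0, 222.0], 0.5)]
rod_tip [([189.0, 230.0], 0.59), ([217.0, 221.0], 0.5), ([249.0, 229.0], 0.42)]
stand_mouth [([224.0, 224.0], 0.58)]
dish_floor [([340.0, 186.0], 0.72)]
lever_grip [([364.0, 213.0], 0.56)]
lever_pivot [([340.0, 195.0], 0.61), ([450.0, 240.0], 0.42)]
v_block [([449.0, 238.0], 0.95)]
ring_gauge [([270.0, 252.0], 0.72), ([341.0, 193.0], 0.3), ([364.0, 213.0], 0.28)]
caliper [([399.0, 198.0], 0.56)]
plug_gauge [([366.0, 153.0], 0.42)]
pin0_center []
```

View pics/scene0.png

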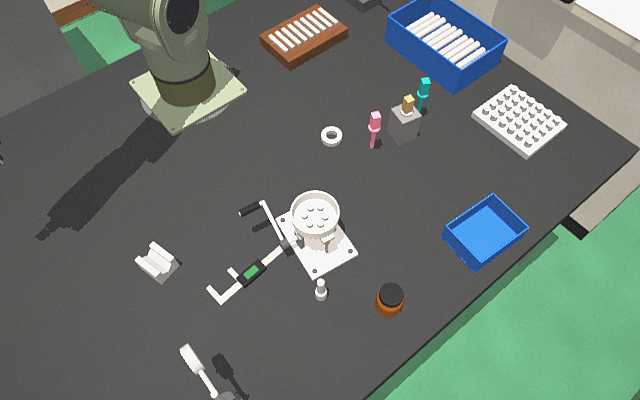

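View pics/top0.png

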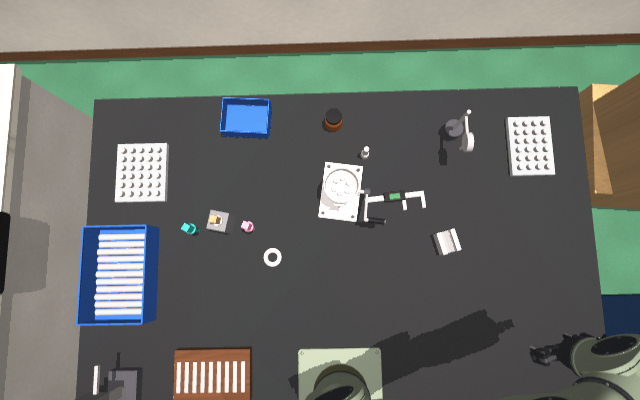

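Run:
```python
import cv2,numpy as np
t=cv2.imread("pics/top0.png");s=cv2.imread("pics/scene0.png")
f=lambda a,x,y:cv2.resize(a[y:y+100,x:x+130],None,fx=3,fy=3,interpolation=cv2.INTER_CUBIC)
g=np.vstack([np.hstack([f(t,170,165),f(t,300,145)]),np.hstack([f(s,330,60),f(s,230,180)])])
cv2.imwrite("pics/crop1.png",g)
```

```text
(no output)
```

View pics/crop1.png

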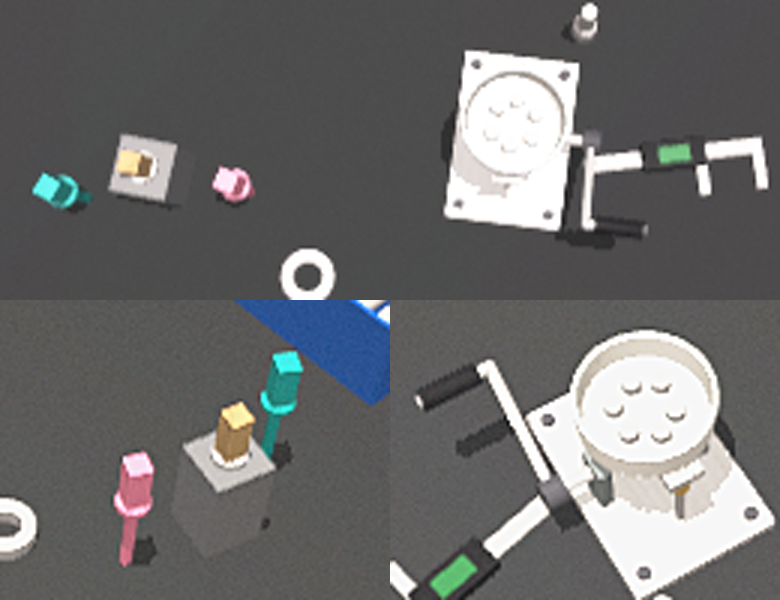

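Run:
```python
from h import *
T=arm.get_image("top");S=arm.get_image("scene")
t1=lambda x,y:(x/3+170-.33,y/3+165-.33); t2=lambda x,y:((x-390)/3+300-.33,y/3+145-.33)
s1=lambda x,y:(x/3+330-.33,(y-300)/3+60-.33); s2=lambda x,y:((x-390)/3+230-.33,(y-300)/3+180-.33)
def both(n,a,b,z):
    p=tri([ray(T,a),ray(S,b)]); print(n,np.round(p,4),np.round(atz(T,a,z),4),np.round(atz(S,b,z),4))
both("griptop",t1(128,162),s1(238,414),.149)
both("stand top",t1(142,168),s1(230,458),.097)
both("rim",t2(514,122),s2(645,403),.133)
both("lever grip",t2(620,228),s2(449,388),.11)
for n,a in dict(c1=(467,52),c2=(578,66),c3=(558,230),c4=(446,217)).items(): print(n,np.round(atz(T,t2(*a),.01),4))
for n,a in dict(s1=(123,134),s2=(177,143),s3=(164,202),s4=(109,190)).items(): print(n,np.round(atz(T,t1(*a),.095),4))
print("pink/turq tops",atz(T,t1(221,180),.15),atz(T,t1(50,182),.15))
print("tq,pink scene",atz(S,s1(287,362),.15),atz(S,s1(136,464),.15))
print("plug",atz(T,t2(588,10),.085))
```

```text
griptop [0.5399 0.3749 0.1478] [0.5397 0.3744 0.149 ] [0.5407 0.3742 0.149 ]
stand top [0.5399 0.3765 0.0898] [0.5389 0.3742 0.097 ] [0.5439 0.3717 0.097 ]
rim [ 0.6387 -0.017   0.1161] [ 0.6355 -0.0167  0.133 ] [ 0.6463 -0.0226  0.133 ]
lever grip [ 0.527  -0.1232  0.1064] [ 0.5265 -0.1231  0.11  ] [ 0.5292 -0.1237  0.11  ]
c1 [0.7403 0.0306 0.01  ]
c2 [ 0.7209 -0.0943  0.01  ]
c3 [ 0.5357 -0.0658  0.01  ]
c4 [0.553 0.058 0.01 ]
s1 [0.5755 0.3954 0.095 ]
s2 [0.5647 0.3382 0.095 ]
s3 [0.5029 0.3511 0.095 ]
s4 [0.5167 0.4091 0.095 ]
pink/turq tops [0.5193218 0.2801032 0.15     ] [0.52110657 0.4525385  0.15      ]
tq,pink scene [0.52508923 0.44933042 0.15      ] [0.52682888 0.26851487 0.15      ]
plug [ 0.7648052  -0.10083571  0.085     ]
```

```bash
cat >> h.py <<'E'
def plan(target,o=None,q=None):
    "print remaining shift in tool units (25mm) and state"
    o=o or arm.get_obs(); M=rot(o["ee_rot"])
    d=np.array(target)-o["tcp_pos"]
    print("t",round(float(o["time_s"]),2),"tcp",np.round(o["tcp_pos"],4),"q7 %.2f"%o["q"][6],"w %.4f"%o["grip_width"],"F",np.round(o["contact_force"],1))
    print("tool x,y,z in world",np.round(M.T,3).tolist()); print("d",np.round(d,4),"units",np.round(M.T@d/.025,3))
E
python3 -c "
from h import *
plan([.54,.375,.30])"
```

```text
t 1.3 tcp [ 0.1813 -0.5457  0.2313] q7 -0.08 w 0.0854 F [-0.1  0.3 -0.5]
tool x,y,z in world [[-0.0, 0.0, -1.0], [0.315, -0.949, -0.0], [-0.949, -0.315, 0.0]]
d [0.3587 0.9207 0.0687] units [ -2.747 -30.425 -25.227]
```

{"method": "step_arm", "body": {"linear": [[-0.15, -0.6, -0.95], [-0.15, -0.6, -0.95], [-0.15, -0.6, -0.95], [-0.15, -0.6, -0.95], [-0.15, -0.6, -0.95], [-0.15, -0.6, -0.95], [-0.15, -0.6, -0.95], [-0.15, -0.6, -0.95], [-0.15, -0.6, -0.95], [-0.15, -0.6, -0.95]], "yaw": [0, 0, 0, 0, 0, 0, 0, 0, 0, 0], "claw": [-1, -1, -1, -1, -1, -1, -1, -1, -1, -1]}}

```text
time_s: 2.13
tcp_pos: [0.3601, -0.3273, 0.2691]
ee_rot: [0.113, 0.698, 0.113, -0.698]
contact_force: [0.2, -0.4, 0.3]
grip_width: 0.0851
```

{"method": "step_arm", "body": {"linear": [[-0.15, -0.6, -0.95], [-0.15, -0.6, -0.95], [-0.15, -0.6, -0.95], [-0.15, -0.6, -0.95], [-0.15, -0.6, -0.95], [-0.15, -0.6, -0.95], [-0.15, -0.6, -0.95], [-0.15, -0.6, -0.95], [-0.15, -0.6, -0.95], [-0.15, -0.6, -0.95]], "yaw": [0, 0, 0, 0, 0, 0, 0, 0, 0, 0], "claw": [-1, -1, -1, -1, -1, -1, -1, -1, -1, -1]}}

```text
time_s: 2.97
tcp_pos: [0.5382, -0.1099, 0.3066]
ee_rot: [0.113, 0.698, 0.113, -0.698]
contact_force: [0.1, -0.2, 0.2]
grip_width: 0.0852
```

{"method": "step_arm", "body": {"linear": [[0, 0, 0], [0, 0, 0], [0, 0, 0], [0, 0, 0], [0, 0, 0], [0, 0, 0], [0, 0, 0], [0, 0, 0], [0, 0, 0], [0, 0, 0]], "yaw": [-1, -1, -1, -1, -1, -1, -1, -1, -1, -1], "claw": [-0.3, -0.3, -0.3, -0.3, -0.3, -0.3, -0.3, -0.3, -0.3, -0.3]}}

```text
time_s: 3.8
tcp_pos: [0.5375, -0.1112, 0.3063]
ee_rot: [0.448, 0.547, 0.448, -0.547]
contact_force: [-0.3, -1.0, -0.2]
grip_width: 0.0554
```

```bash
python3 -c "
from h import *
plan([.54,.375,.29])"
```

```text
t 3.8 tcp [ 0.5375 -0.1112  0.3063] q7 -0.21 w 0.0554 F [-0.3 -1.  -0.2]
tool x,y,z in world [[0.0, 0.0, -1.0], [0.981, -0.196, 0.0], [-0.196, -0.981, -0.0]]
d [ 0.0025  0.4862 -0.0163] units [  0.654  -3.721 -19.089]
```

{"method": "step_arm", "body": {"linear": [[0, -0.19, -0.95], [0, -0.19, -0.95], [0, -0.19, -0.95], [0, -0.19, -0.95], [0, -0.19, -0.95], [0, -0.19, -0.95], [0, -0.19, -0.95], [0, -0.19, -0.95], [0, -0.19, -0.95], [0, -0.19, -0.95]], "yaw": [0, 0, 0, 0, 0, 0, 0, 0, 0, 0], "claw": [-0.3, -0.3, -0.3, -0.3, -0.3, -0.3, -0.3, -0.3, -0.3, -0.3]}}

```text
time_s: 4.63
tcp_pos: [0.5387, 0.1322, 0.3064]
ee_rot: [0.447, 0.548, 0.447, -0.548]
contact_force: [0.5, 0.4, 0.6]
grip_width: 0.0557
```

{"method": "step_arm", "body": {"linear": [[0, -0.19, -0.95], [0, -0.19, -0.95], [0, -0.19, -0.95], [0, -0.19, -0.95], [0, -0.19, -0.95], [0, -0.19, -0.95], [0, -0.19, -0.95], [0, -0.19, -0.95], [0, -0.19, -0.95], [0, -0.19, -0.95]], "yaw": [0, 0, 0, 0, 0, 0, 0, 0, 0, 0], "claw": [-0.3, -0.3, -0.3, -0.3, -0.3, -0.3, -0.3, -0.3, -0.3, -0.3]}}

```text
time_s: 5.47
tcp_pos: [0.54, 0.3744, 0.3064]
ee_rot: [0.447, 0.548, 0.447, -0.548]
contact_force: [0.3, 0.1, 0.8]
grip_width: 0.0557
```

{"method": "step_arm", "body": {"linear": [[0, 0, 0], [0, 0, 0]], "yaw": [0, 0], "claw": [-0.3, -0.3]}}

```text
time_s: 5.63
tcp_pos: [0.5396, 0.3742, 0.3057]
ee_rot: [-0.447, -0.547, -0.447, 0.548]
contact_force: [0.5, -0.3, 0.3]
grip_width: 0.0554
```

```bash
python3 -c "
from h import *
plan([.54,.3745,.112])
im=arm.get_image('wrist');save(im,'w1.png')
print(im['eye'],im['orientation'],im['intrinsics'])
for l in ('rod_grip','stand_mouth'): print(l,arm.search_frame('wrist',l))
print(proj(im,[.54,.3745,.149]),proj(im,[.54,.3745,.095]))"
```

```text
t 5.63 tcp [0.5396 0.3742 0.3057] q7 -0.97 w 0.0554 F [ 0.5 -0.3  0.3]
tool x,y,z in world [[-0.001, -0.0, -1.0], [0.98, -0.2, -0.001], [-0.2, -0.98, 0.0]]
d [ 0.0004  0.0003 -0.1937] units [ 7.749  0.017 -0.016]
[0.55577775 0.45460992 0.44767562] [ 0.16056386  0.98189499 -0.09916279 -0.01637748] [[328.73666279   0.         315.99951324]
 [  0.         328.73666279 198.59222804]
 [  0.           0.           1.        ]]
rod_grip [{'uv': [396.4, 180.3], 'score': 0.75}, {'uv': [316.7, 169.9], 'score': 0.66}, {'uv': [364.1, 126.9], 'score': 0.64}]
stand_mouth [{'uv': [317.2, 152.2], 'score': 0.76}]
[316.69873855 179.71261319] [316.61507302 166.6998321 ]
```

View pics/w1.png

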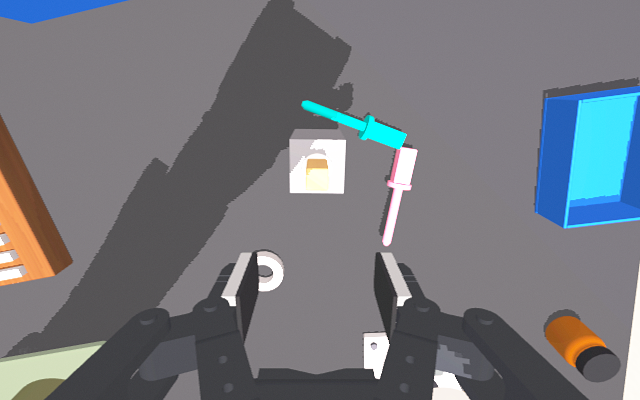

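```bash
python3 -c "
from h import *
im=arm.get_image('scene');save(im,'s2.png',(200,40,480,260),2.5)"
```

```text
(no output)
```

View pics/s2.png

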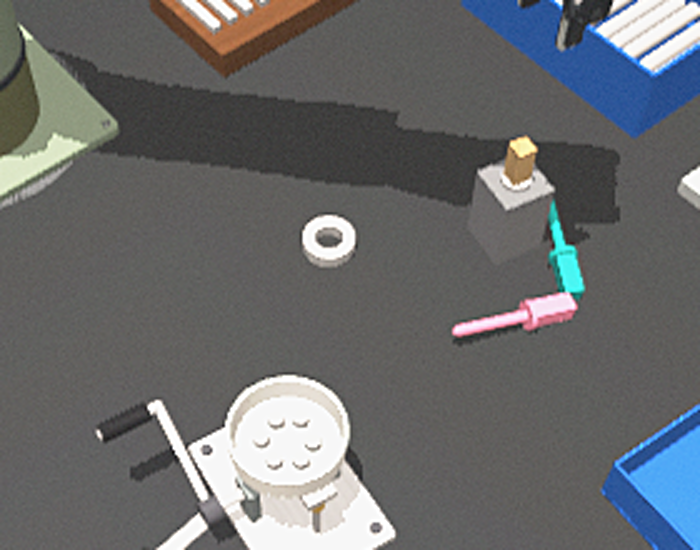

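{"method": "step_arm", "body": {"linear": [[1, 0, 0], [1, 0, 0], [1, 0, 0], [1, 0, 0], [1, 0, 0], [0.9, 0, 0], [0.7, 0, 0], [0.6, 0, 0], [0.55, 0, 0], [0, 0, 0]], "yaw": [0, 0, 0, 0, 0, 0, 0, 0, 0, 0], "claw": [-0.3, -0.3, -0.3, -0.3, -0.3, -0.3, -0.3, -0.3, -0.3, -0.3]}}

```text
time_s: 6.67
tcp_pos: [0.5396, 0.3718, 0.1104]
ee_rot: [-0.447, -0.547, -0.447, 0.549]
contact_force: [1.8, 0.1, 0.6]
grip_width: 0.0556
```

```bash
python3 -c "
from h import *
plan([.54,.3745,.112])
im=arm.get_image('wrist');save(im,'w2.png',(160,100,480,400),2)
"
```

```text
t 6.67 tcp [0.5396 0.3718 0.1104] q7 -1.02 w 0.0556 F [1.8 0.1 0.6]
tool x,y,z in world [[-0.003, -0.002, -1.0], [0.979, -0.202, -0.002], [-0.202, -0.979, 0.003]]
d [0.0004 0.0027 0.0016] units [-0.064 -0.005 -0.108]
```

View pics/w2.png

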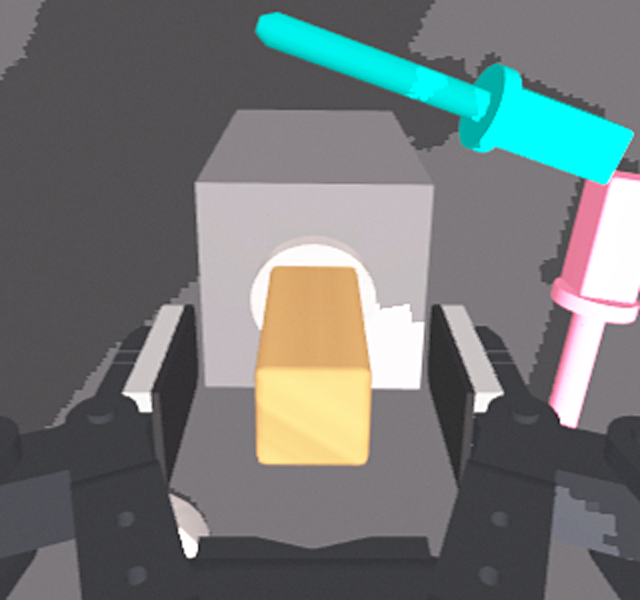

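{"method": "step_arm", "body": {"linear": [[0, 0, 0], [0, 0, 0], [0, 0, 0], [0, 0, 0], [0, 0, 0], [0, 0, 0], [0, 0, 0], [0, 0, 0]], "yaw": [0, 0, 0, 0, 0, 0, 0, 0], "claw": [0.2, 1, 1, 1, 1, 1, 1, 1]}}

```text
time_s: 7.38
tcp_pos: [0.5405, 0.3733, 0.1138]
ee_rot: [0.447, 0.549, 0.447, -0.548]
contact_force: [-0.5, -1.1, 6.0]
grip_width: 0.0212
```

```bash
python3 -c "
from h import *
plan([.54,.3745,.112])
"
```

```text
t 7.38 tcp [0.5405 0.3733 0.1138] q7 -1.02 w 0.0212 F [-0.5 -1.1  6. ]
tool x,y,z in world [[0.001, 0.001, -1.0], [0.979, -0.202, 0.001], [-0.202, -0.979, -0.001]]
d [-0.0005  0.0012 -0.0018] units [ 0.071 -0.029 -0.042]
```

{"method": "step_arm", "body": {"linear": [[-0.2, 0, 0], [-0.5, 0, 0], [-0.9, 0, 0], [-0.9, 0, 0], [-0.9, 0, 0], [-0.9, 0, 0], [-0.9, 0, 0], [-0.9, 0, 0], [-0.9, 0, 0], [0, 0, 0]], "yaw": [0, 0, 0, 0, 0, 0, 0, 0, 0, 0], "claw": [1, 1, 1, 1, 1, 1, 1, 1, 1, 1]}}

```text
time_s: 8.22
tcp_pos: [0.5408, 0.3739, 0.2925]
ee_rot: [0.447, 0.55, 0.447, -0.546]
contact_force: [0.1, 0.1, 0.2]
grip_width: 0.0215
```

```bash
python3 -c "
from h import *
plan([.6375,-.0175,.29])
"
```

```text
t 8.22 tcp [0.5408 0.3739 0.2925] q7 -0.97 w 0.0215 F [0.1 0.1 0.2]
tool x,y,z in world [[0.005, 0.004, -1.0], [0.979, -0.202, 0.004], [-0.202, -0.979, -0.005]]
d [ 0.0967 -0.3914 -0.0025] units [ 0.055  6.944 14.556]
```

{"method": "step_arm", "body": {"linear": [[0, 0.43, 0.91], [0, 0.43, 0.91], [0, 0.43, 0.91], [0, 0.43, 0.91], [0, 0.43, 0.91], [0, 0.43, 0.91], [0, 0.43, 0.91], [0, 0.43, 0.91], [0, 0.43, 0.91], [0, 0.43, 0.91]], "yaw": [0, 0, 0, 0, 0, 0, 0, 0, 0, 0], "claw": [1, 1, 1, 1, 1, 1, 1, 1, 1, 1]}}

```text
time_s: 9.05
tcp_pos: [0.5996, 0.1274, 0.2878]
ee_rot: [0.447, 0.548, 0.447, -0.548]
contact_force: [-0.0, -0.8, -0.0]
grip_width: 0.0214
```

{"method": "step_arm", "body": {"linear": [[0, 0.43, 0.91], [0, 0.43, 0.91], [0, 0.43, 0.91], [0, 0.43, 0.91], [0, 0.43, 0.91], [0, 0.43, 0.91], [0, 0, 0], [0, 0, 0], [0, 0, 0]], "yaw": [0, 0, 0, 0, 0, 0, 0, 0, 0], "claw": [1, 1, 1, 1, 1, 1, 1, 1, 1]}}

```text
time_s: 9.8
tcp_pos: [0.6351, -0.0172, 0.2876]
ee_rot: [0.447, 0.548, 0.447, -0.548]
contact_force: [0.4, 0.1, -1.6]
grip_width: 0.0212
```

```bash
python3 -c "
from h import *
plan([.6375,-.0175,.22])
S=arm.get_image('scene');save(S,'s3.png',(220,120,420,280),3.5)
t=arm.get_obs()['tcp_pos']
print('tip px',(proj(S,t-[0,0,.1038])-[220,120])*3.5,'floor',(proj(S,[.6375,-.0175,.104])-[220,120])*3.5,'rim',(proj(S,[.6375,-.0175,.133])-[220,120])*3.5)
"
```

```text
t 9.8 tcp [ 0.6351 -0.0172  0.2876] q7 -0.37 w 0.0212 F [ 0.4  0.1 -1.6]
tool x,y,z in world [[-0.0, 0.001, -1.0], [0.98, -0.201, -0.0], [-0.201, -0.98, -0.001]]
d [ 0.0024 -0.0003 -0.0676] units [ 2.705  0.099 -0.008]
tip px [325.4847635  271.69598254] floor [329.82032169 337.18306232] rim [328.9001148  315.43205695]
```

View pics/s3.png

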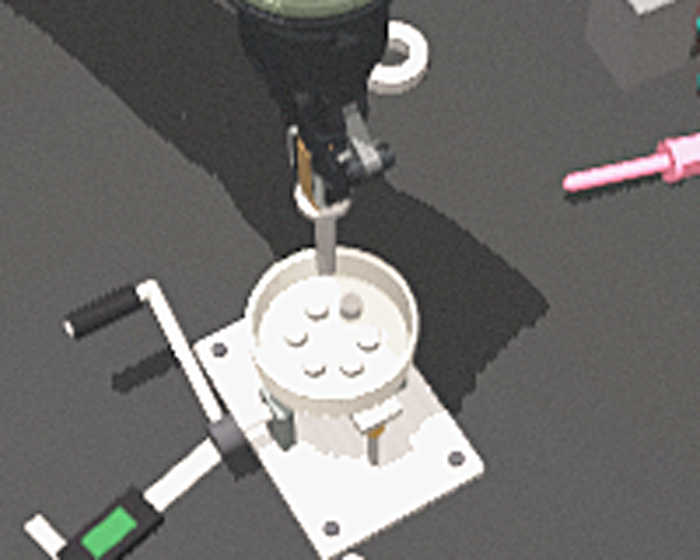

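{"method": "step_arm", "body": {"linear": [[0, 0.14, 0], [0.5, 0, 0], [0.5, 0, 0], [0.5, 0, 0], [0.5, 0, 0], [0.5, 0, 0], [0.36, 0, 0], [0, 0, 0]], "yaw": [0, 0, 0, 0, 0, 0, 0, 0], "claw": [1, 1, 1, 1, 1, 1, 1, 1]}}

```text
time_s: 10.52
tcp_pos: [0.6382, -0.0182, 0.2145]
ee_rot: [-0.446, -0.547, -0.448, 0.548]
contact_force: [0.0, 0.2, -1.8]
grip_width: 0.021
```

{"method": "step_arm", "body": {"linear": [[0, 0, -0.2], [0, 0, -0.2], [0, 0, -0.2], [0, 0, -0.2], [0, 0, -0.2]], "yaw": [0, 0, 0, 0, 0], "claw": [1, 1, 1, 1, 1]}}

```text
time_s: 10.93
tcp_pos: [0.6439, 0.0067, 0.2164]
ee_rot: [0.447, 0.548, 0.447, -0.548]
contact_force: [0.6, -0.2, -0.9]
grip_width: 0.0212
```

```bash
python3 -c "
from h import *
plan([.6385,-.0165,.216])
"
```

```text
t 10.93 tcp [0.6439 0.0067 0.2164] q7 -0.42 w 0.0212 F [ 0.6 -0.2 -0.9]
tool x,y,z in world [[0.0, 0.0, -1.0], [0.98, -0.201, 0.0], [-0.201, -0.98, -0.0]]
d [-0.0054 -0.0232 -0.0004] units [ 0.017 -0.027  0.952]
```

One turn of the circle.

{"method": "step_arm", "body": {"linear": [[0, 0.31, 0.05], [0, 0.28, 0.14], [0, 0.22, 0.22], [0, 0.14, 0.28], [0, 0.05, 0.31], [0, -0.05, 0.31], [0, -0.14, 0.28], [0, -0.22, 0.22], [0, -0.28, 0.14], [0, -0.31, 0.05]], "yaw": [0, 0, 0, 0, 0, 0, 0, 0, 0, 0], "claw": [1, 1, 1, 1, 1, 1, 1, 1, 1, 1]}}

```text
time_s: 11.77
tcp_pos: [0.6327, -0.0443, 0.2162]
ee_rot: [-0.447, -0.548, -0.446, 0.548]
contact_force: [-0.2, 0.3, -1.0]
grip_width: 0.021
```

{"method": "step_arm", "body": {"linear": [[0, -0.31, -0.05], [0, -0.28, -0.14], [0, -0.22, -0.22], [0, -0.14, -0.28], [0, -0.05, -0.31], [0, 0.05, -0.31], [0, 0.14, -0.28], [0, 0.22, -0.22], [0, 0.28, -0.14], [0, 0.31, -0.05]], "yaw": [0, 0, 0, 0, 0, 0, 0, 0, 0, 0], "claw": [1, 1, 1, 1, 1, 1, 1, 1, 1, 1]}}

```text
time_s: 12.6
tcp_pos: [0.6445, 0.0071, 0.2159]
ee_rot: [0.447, 0.548, 0.447, -0.548]
contact_force: [0.1, 0.4, -2.0]
grip_width: 0.0209
```

```bash
python3 -c "
from h import *
plan([.6385,-.0165,.216])
S=arm.get_image('scene');save(S,'s4.png',(220,120,420,280),3.5)
t=arm.get_obs()['tcp_pos']
"
```

```text
t 12.6 tcp [0.6445 0.0071 0.2159] q7 -0.42 w 0.0209 F [ 0.1  0.4 -2. ]
tool x,y,z in world [[-0.0, 0.001, -1.0], [0.98, -0.2, -0.0], [-0.2, -0.98, -0.0]]
d [-0.006  -0.0236  0.0001] units [-0.005 -0.045  0.973]
```

View pics/s4.png

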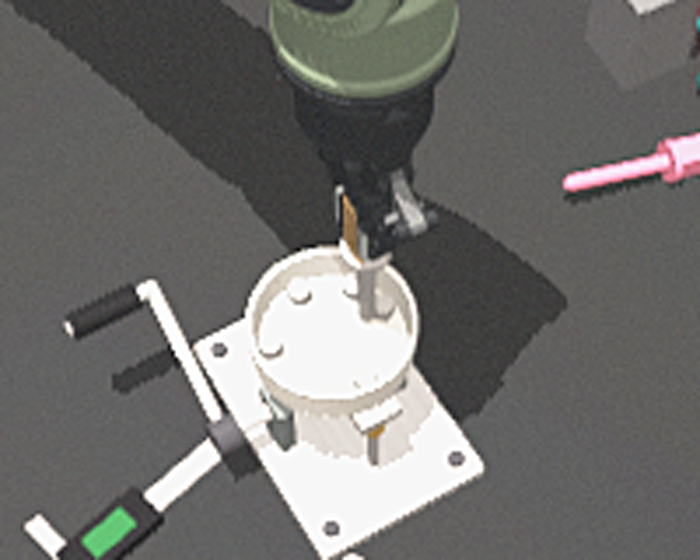

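{"method": "step_arm", "body": {"linear": [[0, 0.31, 0.05], [0, 0.28, 0.14], [0, 0.22, 0.22], [0, 0.14, 0.28], [0, 0.05, 0.31], [0, -0.05, 0.31], [0, -0.14, 0.28], [0, -0.22, 0.22], [0, -0.28, 0.14], [0, -0.31, 0.05]], "yaw": [0, 0, 0, 0, 0, 0, 0, 0, 0, 0], "claw": [1, 1, 1, 1, 1, 1, 1, 1, 1, 1]}}

```text
time_s: 13.48
tcp_pos: [0.6327, -0.0443, 0.2162]
ee_rot: [-0.447, -0.548, -0.446, 0.548]
contact_force: [0.8, -0.0, -1.0]
grip_width: 0.0212
```

{"method": "step_arm", "body": {"linear": [[0, -0.31, -0.05], [0, -0.28, -0.14], [0, -0.22, -0.22], [0, -0.14, -0.28], [0, -0.05, -0.31], [0, 0.05, -0.31], [0, 0.14, -0.28], [0, 0.22, -0.22], [0, 0.28, -0.14], [0, 0.31, -0.05]], "yaw": [0, 0, 0, 0, 0, 0, 0, 0, 0, 0], "claw": [1, 1, 1, 1, 1, 1, 1, 1, 1, 1]}}

```text
time_s: 14.32
tcp_pos: [0.6445, 0.0071, 0.2159]
ee_rot: [0.447, 0.548, 0.447, -0.548]
contact_force: [-0.5, -0.5, -1.5]
grip_width: 0.0217
```

{"method": "step_arm", "body": {"linear": [[0, 0.31, 0.05], [0, 0.28, 0.14], [0, 0.22, 0.22], [0, 0.14, 0.28], [0, 0.05, 0.31], [0, -0.05, 0.31], [0, -0.14, 0.28], [0, -0.22, 0.22], [0, -0.28, 0.14], [0, -0.31, 0.05]], "yaw": [0, 0, 0, 0, 0, 0, 0, 0, 0, 0], "claw": [1, 1, 1, 1, 1, 1, 1, 1, 1, 1]}}

```text
time_s: 15.15
tcp_pos: [0.6328, -0.0443, 0.2162]
ee_rot: [-0.447, -0.548, -0.446, 0.548]
contact_force: [0.6, 0.2, -1.3]
grip_width: 0.0213
```

{"method": "step_arm", "body": {"linear": [[0, -0.31, -0.05], [0, -0.28, -0.14], [0, -0.22, -0.22], [0, -0.14, -0.28], [0, -0.05, -0.31], [0, 0.05, -0.31], [0, 0.14, -0.28], [0, 0.22, -0.22], [0, 0.28, -0.14], [0, 0.31, -0.05]], "yaw": [0, 0, 0, 0, 0, 0, 0, 0, 0, 0], "claw": [1, 1, 1, 1, 1, 1, 1, 1, 1, 1]}}

```text
time_s: 15.98
tcp_pos: [0.6445, 0.0071, 0.2159]
ee_rot: [0.447, 0.548, 0.447, -0.548]
contact_force: [0.2, 1.0, -1.5]
grip_width: 0.0212
```

{"method": "step_arm", "body": {"linear": [[0, 0, 0.3], [0, 0, 0.3], [0, 0, 0.3], [-0.3, 0, 0], [-0.5, 0, 0], [-0.5, 0, 0], [-0.6, 0, 0], [-0.7, 0, 0], [-0.7, 0, 0], [0, 0, 0]], "yaw": [0, 0, 0, 0, 0, 0, 0, 0, 0, 0], "claw": [1, 1, 1, 1, 1, 1, 1, 1, 1, 1]}}

```text
time_s: 16.82
tcp_pos: [0.6399, -0.0162, 0.3025]
ee_rot: [0.448, 0.55, 0.446, -0.547]
contact_force: [-0.3, 1.0, -0.5]
grip_width: 0.0213
```

```bash
python3 -c "
from h import *
plan([.5405,.3733,.2976])
S=arm.get_image('scene');save(S,'s5.png',(220,100,420,280),3.3)
t=arm.get_obs()['tcp_pos']
print('tip px',(proj(S,t-[0,0,.1038])-[220,100])*3.3)
"
```

```text
t 16.82 tcp [ 0.6399 -0.0162  0.3025] q7 -0.36 w 0.0213 F [-0.3  1.  -0.5]
tool x,y,z in world [[0.005, 0.0, -1.0], [0.979, -0.202, 0.005], [-0.202, -0.979, -0.001]]
d [-0.0994  0.3895 -0.0049] units [  0.183  -7.041 -14.457]
tip px [311.5406527  315.88017604]
```

View pics/s5.png

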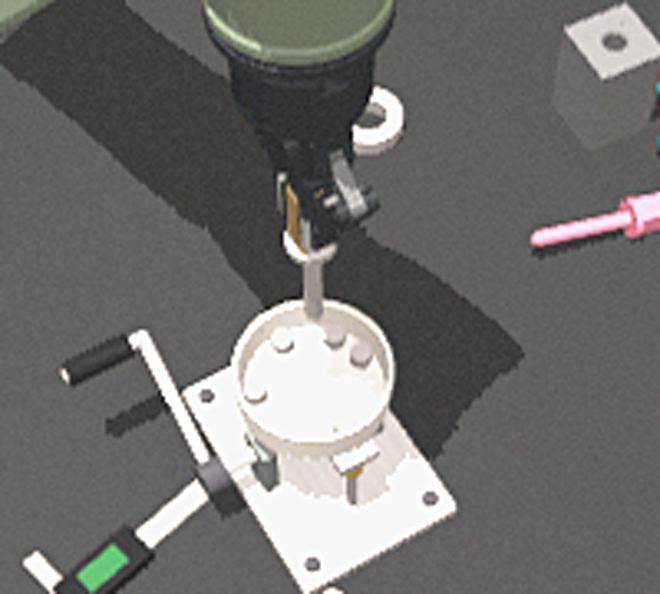

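{"method": "step_arm", "body": {"linear": [[0, -0.44, -0.9], [0, -0.44, -0.9], [0, -0.44, -0.9], [0, -0.44, -0.9], [0, -0.44, -0.9], [0, -0.44, -0.9], [0, -0.44, -0.9], [0, -0.44, -0.9], [0, -0.44, -0.9], [0, -0.44, -0.9]], "yaw": [0, 0, 0, 0, 0, 0, 0, 0, 0, 0], "claw": [1, 1, 1, 1, 1, 1, 1, 1, 1, 1]}}

```text
time_s: 17.7
tcp_pos: [0.5761, 0.2273, 0.2983]
ee_rot: [-0.447, -0.548, -0.447, 0.548]
contact_force: [0.4, 0.7, -0.4]
grip_width: 0.0216
```

{"method": "step_arm", "body": {"linear": [[0, -0.44, -0.9], [0, -0.44, -0.9], [0, -0.44, -0.9], [0, -0.44, -0.9], [0, -0.44, -0.9], [0, -0.44, -0.9], [0, 0, 0], [0, 0, 0], [0, 0, 0]], "yaw": [0, 0, 0, 0, 0, 0, 0, 0, 0], "claw": [1, 1, 1, 1, 1, 1, 1, 1, 1]}}

```text
time_s: 18.45
tcp_pos: [0.5395, 0.3712, 0.2983]
ee_rot: [-0.447, -0.548, -0.447, 0.548]
contact_force: [0.7, -0.8, -1.6]
grip_width: 0.0213
```

```bash
python3 -c "
from h import *
plan([.5405,.3735,.22])
"
```

```text
t 18.45 tcp [0.5395 0.3712 0.2983] q7 -0.97 w 0.0213 F [ 0.7 -0.8 -1.6]
tool x,y,z in world [[-0.0, -0.001, -1.0], [0.979, -0.202, -0.0], [-0.202, -0.979, 0.001]]
d [ 0.001   0.0023 -0.0783] units [ 3.132  0.022 -0.102]
```

{"method": "step_arm", "body": {"linear": [[0, 0.02, -0.1], [0.5, 0, 0], [0.5, 0, 0], [0.5, 0, 0], [0.5, 0, 0], [0.5, 0, 0], [0.5, 0, 0], [0, 0, 0], [0, 0, 0]], "yaw": [0, 0, 0, 0, 0, 0, 0, 0, 0], "claw": [1, 1, 1, 1, 1, 1, 1, 1, 1]}}

```text
time_s: 19.2
tcp_pos: [0.5406, 0.3736, 0.2237]
ee_rot: [-0.447, -0.548, -0.447, 0.548]
contact_force: [-0.2, -0.5, -0.4]
grip_width: 0.0212
```

```bash
python3 -c "
from h import *
plan([.5405,.3733,.1138])
S=arm.get_image('scene');save(S,'s6.png',(350,60,470,160),5)
t=arm.get_obs()['tcp_pos'];f=lambda p:np.round((proj(S,p)-[350,60])*5)
print('tip px',f(t-[0,0,.1038]),'mouth(home)',f([.5405,.3733,.095]))
"
```

```text
t 19.2 tcp [0.5406 0.3736 0.2237] q7 -0.99 w 0.0212 F [-0.2 -0.5 -0.4]
tool x,y,z in world [[-0.0, -0.0, -1.0], [0.979, -0.202, -0.0], [-0.202, -0.979, 0.0]]
d [-1.000e-04 -3.000e-04 -1.099e-01] units [ 4.396 -0.     0.013]
tip px [287. 226.] mouth(home) [279. 259.]
```

View pics/s6.png

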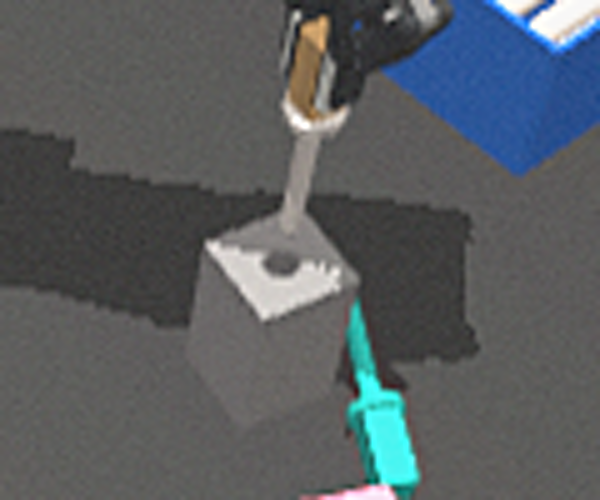

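{"method": "step_arm", "body": {"linear": [[0.4, 0, 0], [0.4, 0, 0], [0.4, 0, 0], [0.4, 0, 0], [0.4, 0, 0], [0.4, 0, 0], [0.4, 0, 0], [0.4, 0, 0], [0.4, 0, 0], [0, 0, 0]], "yaw": [0, 0, 0, 0, 0, 0, 0, 0, 0, 0], "claw": [1, 1, 1, 1, 1, 1, 1, 1, 1, 1]}}

```text
time_s: 20.08
tcp_pos: [0.5397, 0.3738, 0.1313]
ee_rot: [-0.447, -0.547, -0.447, 0.549]
contact_force: [-1.0, -0.1, -1.1]
grip_width: 0.021
```

{"method": "step_arm", "body": {"linear": [[0.3, 0, 0], [0.3, 0, 0], [0.1, 0, 0], [0, 0, 0], [0, 0, 0]], "yaw": [0, 0, 0, 0, 0], "claw": [1, 1, 1, 1, 1]}}

```text
time_s: 20.5
tcp_pos: [0.5404, 0.3743, 0.1162]
ee_rot: [0.447, 0.548, 0.447, -0.548]
contact_force: [-1.0, -0.3, -2.1]
grip_width: 0.0217
```

```bash
python3 -c "
from h import *
plan([.5405,.3733,.1138])
"
```

```text
t 20.5 tcp [0.5404 0.3743 0.1162] q7 -1.02 w 0.0217 F [-1.  -0.3 -2.1]
tool x,y,z in world [[0.0, 0.0, -1.0], [0.98, -0.201, 0.0], [-0.201, -0.98, -0.0]]
d [ 0.0001 -0.001  -0.0024] units [0.095 0.013 0.037]
```

{"method": "step_arm", "body": {"linear": [[0.08, 0, 0], [0, 0, 0], [0, 0, 0], [0, 0, 0], [0, 0, 0], [0, 0, 0], [0, 0, 0], [0, 0, 0], [0, 0, 0]], "yaw": [0, 0, 0, 0, 0, 0, 0, 0, 0], "claw": [1, 1, 0.3, 0, -0.3, -0.3, -0.3, -0.3, -0.3]}}

```text
time_s: 21.25
tcp_pos: [0.5403, 0.3742, 0.1141]
ee_rot: [0.447, 0.548, 0.447, -0.548]
contact_force: [0.7, -0.7, -0.7]
grip_width: 0.0554
```

{"method": "step_arm", "body": {"linear": [[-0.3, 0, 0], [-0.5, 0, 0], [-0.7, 0, 0], [-1, 0, 0], [-1, 0, 0], [-1, 0, 0], [-1, 0, 0], [-1, 0, 0], [-1, 0, 0], [0, 0, 0]], "yaw": [0, 0, 0, 0, 0, 0, 0, 0, 0, 0], "claw": [-0.3, -0.3, -0.3, -0.3, -0.3, -0.3, -0.3, -0.3, -0.3, -0.3]}}

```text
time_s: 22.08
tcp_pos: [0.541, 0.3749, 0.3069]
ee_rot: [0.447, 0.55, 0.447, -0.546]
contact_force: [-0.5, 0.5, 0.2]
grip_width: 0.0554
```

```bash
python3 -c "
from h import *
plan([.527,-.1225,.26])
S=arm.get_image('scene');a=S['image'][:,:,::-1]
f=lambda x,y:cv2.resize(a[y:y+130,x:x+130],None,fx=3,fy=3,interpolation=cv2.INTER_CUBIC)
cv2.imwrite('pics/s7.png',np.hstack([f(340,40),f(230,150)]))
g=lambda p:np.round((proj(S,p)-[230,150])*3+[390,0])
print('lever grip',g([.527,-.1225,.11]))
"
```

```text
t 22.08 tcp [0.541  0.3749 0.3069] q7 -0.97 w 0.0554 F [-0.5  0.5  0.2]
tool x,y,z in world [[0.005, 0.004, -1.0], [0.979, -0.202, 0.004], [-0.202, -0.979, -0.005]]
d [-0.014  -0.4974 -0.0469] units [ 1.786  3.454 19.611]
lever grip [448. 174.]
```

View pics/s7.png

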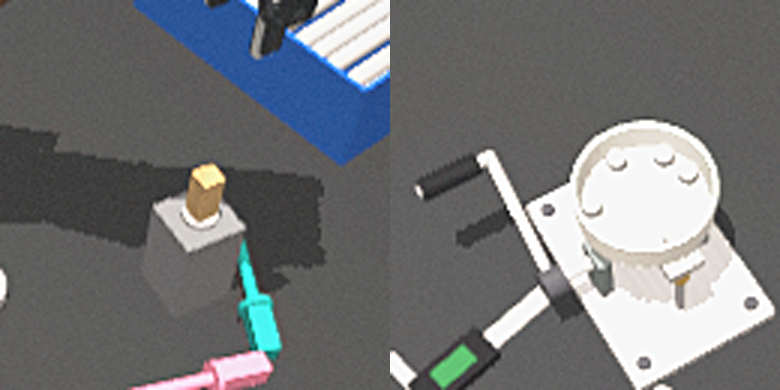

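{"method": "step_arm", "body": {"linear": [[0.09, 0.17, 0.98], [0.09, 0.17, 0.98], [0.09, 0.17, 0.98], [0.09, 0.17, 0.98], [0.09, 0.17, 0.98], [0.09, 0.17, 0.98], [0.09, 0.17, 0.98], [0.09, 0.17, 0.98], [0.09, 0.17, 0.98], [0.09, 0.17, 0.98]], "yaw": [0, 0, 0, 0, 0, 0, 0, 0, 0, 0], "claw": [-0.3, -0.3, -0.3, -0.3, -0.3, -0.3, -0.3, -0.3, -0.3, -0.3]}}

```text
time_s: 22.97
tcp_pos: [0.5321, 0.1244, 0.2788]
ee_rot: [-0.447, -0.548, -0.447, 0.548]
contact_force: [1.8, 1.1, -0.2]
grip_width: 0.0557
```

{"method": "step_arm", "body": {"linear": [[0.09, 0.17, 0.98], [0.09, 0.17, 0.98], [0.09, 0.17, 0.98], [0.09, 0.17, 0.98], [0.09, 0.17, 0.98], [0.09, 0.17, 0.98], [0.09, 0.17, 0.98], [0.09, 0.17, 0.98], [0.09, 0.17, 0.98], [0.09, 0.17, 0.98]], "yaw": [0, 0, 0, 0, 0, 0, 0, -0.25, -0.25, 0], "claw": [-0.3, -0.3, -0.3, -0.3, -0.3, -0.3, -0.3, -0.3, -0.3, -0.3]}}

```text
time_s: 23.8
tcp_pos: [0.5263, -0.1241, 0.2563]
ee_rot: [-0.461, -0.536, -0.462, 0.536]
contact_force: [0.3, 0.4, -1.0]
grip_width: 0.0553
```

{"method": "step_arm", "body": {"linear": [[0, 0, 0], [0, 0, 0], [0, 0, 0]], "yaw": [0, 0, 0], "claw": [-0.3, -0.3, -0.3]}}

```text
time_s: 24.05
tcp_pos: [0.5267, -0.1223, 0.2564]
ee_rot: [0.461, 0.536, 0.461, -0.536]
contact_force: [-0.1, 1.0, 0.1]
grip_width: 0.0554
```

```bash
python3 -c "
from h import *
plan([.527,-.1235,.091])
im=arm.get_image('wrist');save(im,'w3.png',(120,0,520,400),1.5)
print(arm.search_frame('wrist','lever_grip'))
g=lambda p:np.round((proj(im,p)-[120,0])*1.5)
print('lever grip',g([.527,-.1235,.11]),g([.527,-.1235,.11]+.025*np.array([.15,.989,0])),g([.527,-.1235,.11]-.025*np.array([.15,.989,0])))
"
```

```text
t 24.05 tcp [ 0.5267 -0.1223  0.2564] q7 -0.19 w 0.0554 F [-0.1  1.   0.1]
tool x,y,z in world [[-0.0, 0.001, -1.0], [0.989, -0.15, -0.0], [-0.15, -0.989, -0.001]]
d [ 0.0003 -0.0012 -0.1654] units [6.617 0.023 0.051]
[{'uv': [336.7, 142.0], 'score': 0.93}]
lever grip [295. 277.] [295. 236.] [295. 315.]
```

View pics/w3.png

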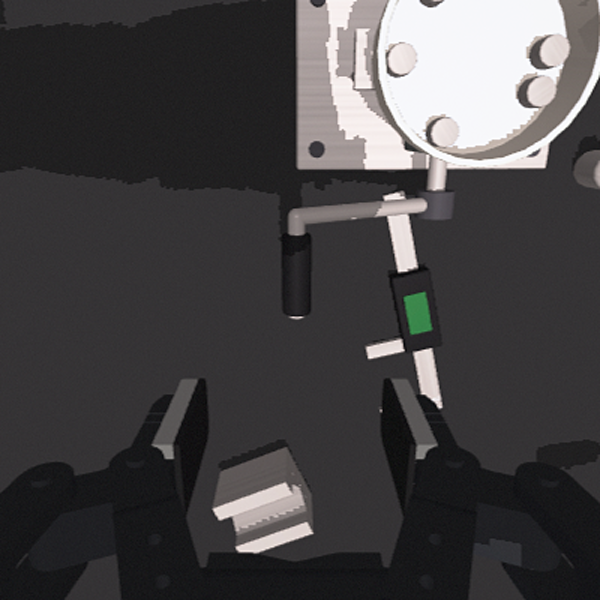

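{"method": "step_arm", "body": {"linear": [[0.9, 0, 0], [0.9, 0, 0], [0.9, 0, 0], [0.9, 0, 0], [0.8, 0, 0.05], [0.7, 0, 0], [0.6, 0, 0], [0.5, 0, 0], [0.4, 0, 0], [0, 0, 0]], "yaw": [0, 0, 0, 0, 0, 0, 0, 0, 0, 0], "claw": [-0.3, -0.3, -0.3, -0.3, -0.3, -0.3, -0.3, -0.3, -0.3, -0.3]}}

```text
time_s: 24.98
tcp_pos: [0.5261, -0.1234, 0.0901]
ee_rot: [-0.461, -0.536, -0.462, 0.536]
contact_force: [-0.2, 1.0, -0.4]
grip_width: 0.0554
```

{"method": "step_arm", "body": {"linear": [[0, 0, 0], [0, 0, 0], [0, 0, 0], [0, 0, 0], [0, 0, 0], [0, 0, 0], [0, 0, 0], [0, 0, 0]], "yaw": [0, 0, 0, 0, 0, 0, 0, 0], "claw": [0, 0.5, 1, 1, 1, 1, 1, 1]}}

```text
time_s: 25.65
tcp_pos: [0.5273, -0.1242, 0.0922]
ee_rot: [0.461, 0.537, 0.461, -0.536]
contact_force: [2.3, -0.2, 6.6]
grip_width: 0.0163
```

```bash
python3 -c "
from h import *
o=arm.get_obs();p=o['tcp_pos'].copy();plan([p[0]+.0953*.989,p[1]-.0953*.15,.146])
"
```

```text
t 25.65 tcp [ 0.5273 -0.1242  0.0922] q7 -0.28 w 0.0163 F [ 2.3 -0.2  6.6]
tool x,y,z in world [[0.002, -0.0, -1.0], [0.989, -0.15, 0.002], [-0.15, -0.989, -0.0]]
d [ 0.0943 -0.0143  0.0538] units [-2.147  3.817 -0.   ]
```

{"method": "step_arm", "body": {"linear": [[-0.39, 0.25, 0], [-0.36, 0.29, 0], [-0.33, 0.33, 0], [-0.29, 0.36, 0], [-0.25, 0.39, 0], [0, 0, 0]], "yaw": [0, 0, 0, 0, 0, 0], "claw": [1, 1, 1, 1, 1, 1]}}

```text
time_s: 26.15
tcp_pos: [0.5672, -0.1302, 0.1329]
ee_rot: [0.461, 0.536, 0.461, -0.536]
contact_force: [-7.3, 2.6, 7.3]
grip_width: 0.016
```

{"method": "step_arm", "body": {"linear": [[-0.21, 0.41, 0], [-0.16, 0.43, 0], [-0.12, 0.44, 0], [-0.07, 0.45, 0], [-0.03, 0.46, 0], [0, 0, 0], [0, 0, 0], [0, 0, 0]], "yaw": [0, 0, 0, 0, 0, 0, 0, 0], "claw": [1, 1, 1, 1, 1, 1, 1, 1]}}

```text
time_s: 26.82
tcp_pos: [0.621, -0.1382, 0.1477]
ee_rot: [0.461, 0.537, 0.461, -0.536]
contact_force: [-4.2, 1.1, 17.3]
grip_width: 0.0164
```

```bash
python3 -c "
from h import *
plan([.6216,-.1385,.146])
S=arm.get_image('scene');T=arm.get_image('top');
a=S['image'][:,:,::-1];b=T['image'][:,:,::-1]
f=lambda a,x,y:cv2.resize(a[y:y+130,x:x+130],None,fx=3,fy=3,interpolation=cv2.INTER_CUBIC)
cv2.imwrite('pics/s8.png',np.vstack([np.hstack([f(a,230,140),f(b,290,120)])]))
"
```

```text
t 26.82 tcp [ 0.621  -0.1382  0.1477] q7 -0.19 w 0.0164 F [-4.2  1.1 17.3]
tool x,y,z in world [[0.001, -0.0, -1.0], [0.989, -0.15, 0.001], [-0.15, -0.989, -0.0]]
d [ 0.0006 -0.0003 -0.0017] units [0.068 0.027 0.006]
```

{"method": "step_arm", "body": {"linear": [[-0.06, 0.02, 0], [0, 0, 0], [0, 0, 0], [0, 0, 0], [0, 0, 0], [0, 0, 0]], "yaw": [0, 0, 0, 0, 0, 0], "claw": [1, 1, 1, 1, 1, 1]}}

```text
time_s: 27.42
tcp_pos: [0.6211, -0.1382, 0.1481]
ee_rot: [-0.461, -0.536, -0.461, 0.536]
contact_force: [-2.5, 4.7, 0.6]
grip_width: 0.0158
```

```bash
python3 -c "
from h import *
plan([.6216,-.1385,.146])
for c in ('scene','wrist'):
    S=arm.get_image(c)
    for l,p in dict(lever_grip=[.6216,-.1385,.165],dish_floor=[.6385,-.0165,.112],rod_grip=[.54,.3745,.125],pin0_center=[.6385,-.0165,.112]).items():
        print(c,l,np.round(proj(S,p)),[(np.round(r['uv']).tolist(),round(r['score'],2)) for r in arm.search_frame(c,l)][:7])
# rim shift between first and now: best vertical shift of dish patch
S=arm.get_image('scene')
a=cv2.imread('pics/scene0.png',0);b=cv2.cvtColor(S['image'],cv2.COLOR_RGB2GRAY)
t=a[192:206,320:345];r=cv2.matchTemplate(b[180:216,310:355],t,cv2.TM_CCOEFF_NORMED);print('rim match',cv2.minMaxLoc(r),'unshifted at (10,12)')
print('1 lift px',proj(S,[.64,-.017,.133])-proj(S,[.64,-.017,.141]))
"
```

```text
t 27.42 tcp [ 0.6211 -0.1382  0.1481] q7 -0.19 w 0.0158 F [-2.5  4.7  0.6]
tool x,y,z in world [[-0.0, 0.001, -1.0], [0.989, -0.15, -0.001], [-0.15, -0.989, -0.0]]
d [ 0.0005 -0.0003 -0.0021] units [0.084 0.021 0.011]
scene lever_grip [265. 229.] [([282.0, 238.0], 0.84), ([321.0, 289.0], 0.19)]
scene dish_floor [315. 215.] [([316.0, 216.0], 0.71)]
scene rod_grip [408. 104.] [([410.0, 105.0], 0.54), ([426.0, 142.0], 0.52)]
scene pin0_center [315. 215.] []
wrist lever_grip [318. 285.] [([316.0, 246.0], 0.81)]
wrist dish_floor [314.  -3.] [([316.0, 50.0], 0.85)]
wrist rod_grip [-1716. -5555.] []
wrist pin0_center [314.  -3.] [([390.0, 41.0], 0.73)]
rim match (0.04336965084075928, 0.969142735004425, (20, 0), (10, 10)) unshifted at (10,12)
1 lift px [0.06927881 1.76135907]
```

```bash
python3 -c "
from h import *
print(arm.job_done()); plan([.6216,-.1385,.146])"
```

```text
the job is handed in; nothing more can be done
None
the job is handed in; nothing more can be done
```

I stirred the pins with the rod, put it back in its stand, swung the lever up to upright and handed the job in while gripping it. The clock stood at about 27.7 s of the 72 s allowed.

- **Stirring:** I made three full turns of about 26 mm radius in the dish with the lever down. The pictures show four pins moved out to the dish wall. The other two were hidden behind the front wall, so I did not see all six at once after the stirring.
- **Rod:** The picture after release shows it upright in its stand. The last network check still found the grip within 2 pixels of where it should be.
- **Lever:** The gripper travelled 94.6 mm along the fixture, against the 95.3 mm needed for straight upright. It is closed on the grip at 15.8 mm, and the horizontal force reading was about 5 N at the last check. I eased off an initial downward push of about 17 N before handing in.
- **Dish lift:** Its rim moved up 2 pixels in the scene camera, where the full 8 mm lift should give 1.8. At that resolution this only shows roughly that the dish is at its highest.

**Checks that failed or disagreed:**
- My picture of the raised lever was refused because it was the 13th, so the final state rests on numbers and network detections only.
- In the scene camera, the network placed the lever grip about 19 pixels from where I predicted. I put that down to the gripper hiding most of it.
- The pin network found nothing in the scene camera and only one pin in the wrist camera, so the last pin count is not confirmed.
- The pink and turquoise look-alikes fell over on the table during the first 6 s, before the gripper came down near them. I left them alone.

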